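# Stack the casting ingots

### The job

Start the ingot stack at the steel stop. First set the ingot that lies wide face up beside the one already lying along the stop, on the robot's side and with ends about level, and push it sideways so that their sloping sides close up, both ingots sit tight against the stop and their tops make one flat layer. Then lay the other ingot, wide face down, squarely crosswise over the middle of that pair, setting it down rather than dropping it, and leave the hammer and the can where they are.

Things in the scene. Friction and masses are not known exactly. Their poses are not given: they have to be found in the camera images.
- stop: Straight dark steel angle fixed to the bench along y, 240 mm long; upright leg 18 mm high and 5 mm thick, flat leg 30 mm wide behind it. Origin: at bench level, mid-length, on the vertical face that the ingots are pushed against; x is the normal, pointing away from the ingots (the ingots lie on its -x side, towards the robot), y runs along the stop, z up.
- ingot_base: Cast aluminium bar about 0.45 kg, 30 mm high, of tapered (trapezoid) section: its wide face measures 52 x 140 mm, its narrow face 38 x 130 mm; long sides slope 13 degrees. It already lies wide face down along the stop, a few mm off it. Origin: centre of its underside (wide face), x across, y along its length, z up; tight to the stop the origin is 26 mm from the stop's face. Loose: it slides when pushed.
- ingot_wide_up: Cast aluminium bar about 0.45 kg, 30 mm high, of tapered (trapezoid) section: its wide face measures 52 x 140 mm, its narrow face 38 x 130 mm; long sides slope 13 degrees. It lies on the bench wide face UP. Origin: centre of its underside (the narrow face), x across, y along its length, z up. When nested against the ingot at the stop the two origins are 45 mm apart across and the tops are level at 30 mm.
- ingot_wide_down: Cast aluminium bar about 0.45 kg, 30 mm high, of tapered (trapezoid) section: its wide face measures 52 x 140 mm, its narrow face 38 x 130 mm; long sides slope 13 degrees. It lies on the bench wide face DOWN. Origin: centre of its underside (the wide face), x across, y along its length, z up. Either end may point either way, likewise for the other ingots.
- hammer: Bystander: hand hammer 260 mm long, lying on the bench to the right (-y) of the stop. Origin: underside near mid-length, x along the handle towards the head.
- oil_can: Bystander: plain steel can, 60 mm diameter, 100 mm high, standing beyond the stop. Origin: centre of its underside, z up.
Not all that is in view belongs to the job. Leave any green look-alike of the ingot_wide_up alone. Leave any black look-alike of the ingot_wide_down alone.

How it is judged:
By the outcome, as a careful person would: the job done as asked, in the order asked, and still so for the second after the job is handed in, with the robot touching nothing.
It also fails if it takes over 58 s, if anything falls off the work surface, if the arm or the gripper's body presses on something with over 40 N, if the wrist force passes 120 N, or if a joint passes its speed limit or range.

### The arm

A 6-joint arm with a two-finger parallel gripper is mounted at the origin on the work surface. World frame = base frame: x ahead of the robot, y to its left, z up, the work surface at z = 0. Lengths are in m, angles in degrees, forces in N, time in s.
With the tool pointing down it reaches from about 0.25 to 0.725 m from the base axis. Payload 9.7 kg.
Tool frame: the origin (TCP) lies midway between the tips of the shut fingers; the grasp point (between the pads) lies 19 mm behind it; z points along the fingers, y is the line along which they close (so a half turn about z gives the same grasp; the last joint's range is limited). The gripper opens to 85 mm and grips with 20 to 120 N. Pads are 22 mm wide; open, the fingers measure 114 mm over their backs; the gripper's body (76 mm by 85 mm) begins 54 mm behind the grasp point. The pads swing forward as they close: fully open they stand 13 mm farther back than shut.
Start: joints at [63.885, 4.979, 10.078, 95.1, 0, 90], TCP at [0.242, 0.494, 0.231] pointing down, gripper open.
Joint ranges: [-179.16, 179.16], [-48.56, 103.87], [-65.8, 70.77], [-126.05, 130.52], [-82.76, 87.17], [-180, 180]. Speed limits (degrees/s): [127.2, 127.2, 147.25, 180, 180, 180].

### API

Orientations are given as [roll, pitch, yaw] about the fixed x, y, z axes, in that order (R = Rz(yaw) Ry(pitch) Rx(roll)).
In Python, from workcell import bot gives the robot as it stands.
- The arm moves only by the shell command python3 -m crank 'ROWS' [FORCE]. ROWS is JSON, a list of rows, each an object with "gripper": the finger opening in mm, from 0 to 85.4; "travel": the shift along the tool's x, y, z in mm, a list of three; "twist": the turn, a rotation vector about the tool's x, y, z in rad, a list of three. In form: [{"gripper": gripper, "travel": [tx, ty, tz], "twist": [rx, ry, rz]}, ...]. A call has 1 to 12 rows; each row shifts and turns the commanded pose from where the row before left it, along the tool's axes as they then stand; what a row does not reach is not made up. A row lasts 1/8 s, in which the tool goes at most 62.5 mm and 10.7 degrees, less where a joint would pass 70% of its speed; a pose out of reach is approached as far as the arm can. A call is refused whole if a number of a shift passes 62.5 or a number of a turn 0.188, either way. A call with a gripper value outside its range is refused whole. The fingers move at their own pace and stop on an object; FORCE is the grip in N (left out, the last holds). Time passes only in rows, so rows that do not move let the fingers close. It gives the time, the measured TCP pose, the force, the opening and the grip force at its end, in the units of the state.
- bot.get_obs(): the state, without advancing time (a new reading comes with each control period).
- bot.camera(name): name is "scene" or "top" or "wrist"; returns the picture (400x640x3 uint8, red, green, blue); there is no depth.
- bot.calibration(name): a dict with "vfov" (degrees; the focal length in pixels is half the picture's height over the tangent of half this angle, whatever the lens; pixels are square), "cx", "cy" (the principal point, pixels), "camera_from_world" (4x4, takes a point from world to camera coordinates). Camera axes: x right, y down, z forward; pixel columns grow to the right and rows downward; lengths in m; the calibration is good to about 2 mm. A picture is of the moment at which its call begins: read the wrist's pose just before it. calibration takes no time and is no camera call; for the wrist camera it gives the pose at the moment of the call.
- bot.job_done(): hands the job in; it is judged then, once.
The state is a dict: "time": time; "q": joint angles; "qd": joint speeds; "joint_efforts": joint torques, N m; "ee_pos": TCP position; "tcp_rot": TCP orientation; "wrist_force": force on the tool from outside, world axes, zero at the start; "torque": the same for the moment, N m; "opening": finger opening in m; "grasp_force": force on a finger pad.
Only numpy, scipy, OpenCV 4.12 (cv2) and the standard library are available. Lean on these libraries where they do the work, as an engineer would, in place of code of your own. Each camera call takes 0.05 s, during which the arm holds its last target. There are 200 camera calls.

## Working session

There is one attempt and no reset: what is moved stays moved. The work goes in short steps, Python scripts to look and compute and a shell command to move; the robot and the scene stay as the last step left them, time stands still between calls to the robot, and variables do not carry over. Pictures are saved under pics/ and viewed, at most 12 in all, crops included, and the job is handed in when it is done.

```bash
mkdir -p pics; ls
python3 - <<'E'
from workcell import bot
import cv2,numpy as np
for n in("top","scene"):
    im=bot.camera(n); cv2.imwrite(f"pics/{n}0.png",im[:,:,::-1])
    c=bot.calibration(n); print(n,c["vfov"],c["cx"],c["cy"],np.round(c["camera_from_world"],3).tolist())
o=bot.get_obs();print(o)
E
```

```text
pics
top 56.18442729279702 321.8770246645766 198.5286012727693 [[0.014, -1.0, 0.009, -0.05], [-0.997, -0.015, -0.076, 0.568], [0.076, -0.008, -0.997, 0.844], [0.0, 0.0, 0.0, 1.0]]
scene 51.38630591915382 313.3062787072947 194.2366124468306 [[-0.135, 0.991, -0.017, 0.115], [0.77, 0.094, -0.631, -0.409], [-0.624, -0.098, -0.776, 1.504], [0.0, 0.0, 0.0, 1.0]]
{'time': 0.1, 'q': array([6.38837197e+01, 5.00828118e+00, 1.00393084e+01, 9.50984973e+01,
       9.49124497e-04, 8.99993931e+01]), 'qd': array([ 0.04175977, -0.01562727,  0.06316671, -0.05957665, -0.07947482,
        0.04351628]), 'joint_efforts': array([-3.39304679e-04, -5.21562874e+01,  4.65654051e+01,  1.59672322e-02,
       -5.89773163e-05,  1.48205442e-05]), 'ee_pos': array([0.24201659, 0.49367296, 0.23065358]), 'tcp_rot': array([-1.79932530e+02, -9.49838509e-04,  1.53884325e+02]), 'wrist_force': array([ 0.67617406, -0.78909002,  0.37221526]), 'torque': array([ 0.01430192, -0.00057371,  0.00491068]), 'grasp_force': 0.0, 'opening': 0.08539417935577207}
```

View pics/top0.png

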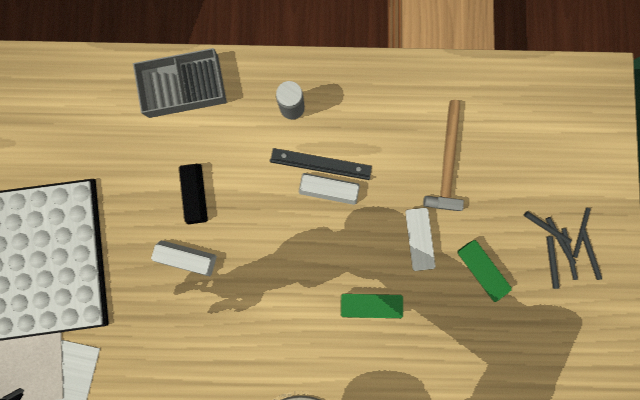

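View pics/scene0.png

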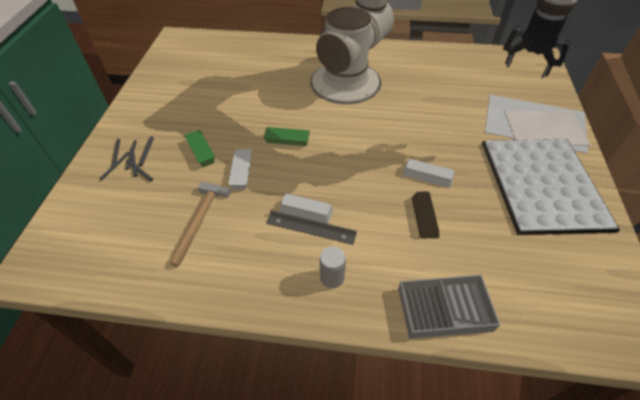

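Candidates: bare bars at top (183,258) and (421,239), with the base bar at (329,188). The green bars at (372,306) and (485,270) and the black bar at (193,194) are look-alikes to leave. I'll enlarge the bare ones to tell wide-up from wide-down.

Run:
```python
import cv2,numpy as np
im=cv2.imread("pics/top0.png")
f=lambda x,y,w,h,s:cv2.resize(im[y:y+h,x:x+w],None,fx=s,fy=s,interpolation=cv2.INTER_CUBIC)
a=f(140,225,90,66,4.4444);b=f(385,200,90,66,4.4444);c=f(260,140,130,66,4.44444)
top=np.hstack([a,b]);print(a.shape,c.shape)
c=np.pad(c,((0,0),(0,top.shape[1]-c.shape[1]),(0,0)))
cv2.imwrite("pics/crop1.png",np.vstack([top,c]))
```

```text
(293, 400, 3) (293, 578, 3)
```

View pics/crop1.png

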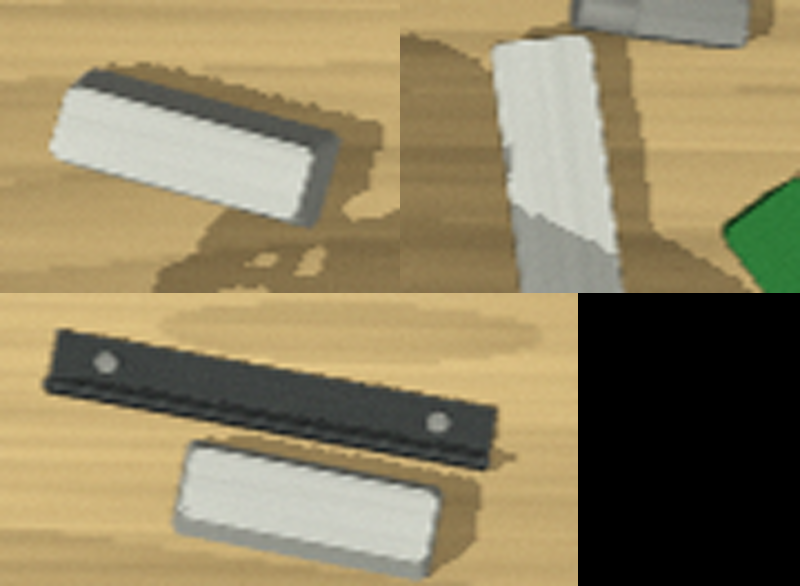

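The bar at (183,258) shows sloping sides round a narrow top, so it is ingot_wide_down. The bar at (421,239) shows only a full wide top with no flanks, so it is ingot_wide_up. Next I'll measure the poses.

```bash
cat > h.py <<'E'
import numpy as np, cv2
from workcell import bot
def proj(n,P,c=None):
    c=c or bot.calibration(n); f=200/np.tan(np.radians(c["vfov"]/2)); M=np.array(c["camera_from_world"])
    p=(M[:3,:3]@np.atleast_2d(P).T).T+M[:3,3]; return p[:,:2]/p[:,2:]*f+[c["cx"],c["cy"]]
def world(n,uv,z,c=None):
    c=c or bot.calibration(n); f=200/np.tan(np.radians(c["vfov"]/2)); M=np.array(c["camera_from_world"])
    uv=np.atleast_2d(uv); d=np.c_[(uv-[c["cx"],c["cy"]])/f,np.ones(len(uv))]@M[:3,:3]; o=-M[:3,:3].T@M[:3,3]
    return o+d*((z-o[2])/d[:,2])[:,None]
def rect(n,uv,z,c=None):
    w=world(n,uv,z,c)[:,:2]; m=w.mean(0); e=np.linalg.norm(w-np.roll(w,-1,0),axis=1)
    (a,b),(s,t),g=cv2.minAreaRect(w.astype(np.float32))
    i=0 if e[0]>e[1] else 1
    L=(w[i+1]-w[i])+(w[i+2]-w[(i+3)%4]) if i==0 else (w[2]-w[1])+(w[3]-w[0])
    a=np.degrees(np.arctan2(L[1],L[0]))%180
    print("ctr",m.round(4),"long-axis deg",a.round(1),"edges",(e*1000).round(1)); return m,a
E
python3 - <<'E'
from h import *
A=np.array
rect("top",A([(72,86),(318,150),(297,222),(50,155)])/4.4444+[140,225],.03)
rect("top",A([(405.9+.2,209.5),(427.7,208),(435.5,268.5),(413,270.5)]),.03)
rect("top",A([(193,154),(440,194),(425,270),(178,222)])/4.4444+[260,140],.03)
w=world("top",A([(45,392-293),(490,468-293)])/4.4444+[260,140],.018);print(w,np.linalg.norm(w[0]-w[1]),np.degrees(np.arctan2(*(w[0]-w[1])[1::-1])))
E
```

```text
ctr [0.4258 0.2728] long-axis deg 76.1 edges [129.5  37.4 130.   36.1]
ctr [ 0.4793 -0.2675] long-axis deg 6.6 edges [ 49.7 137.8  51.3 138.6]
ctr [ 0.5944 -0.0589] long-axis deg 80.7 edges [129.4  40.2 129.7  36.1]
[[ 0.65221685  0.08022889  0.018     ]
 [ 0.61557202 -0.15398708  0.018     ]] 0.2370653120760257 81.10773913881611
```

```bash
cat >> h.py <<'E'
from scipy.spatial.transform import Rotation as Ro
def plan(p,yaw=None):
    o=bot.get_obs(); R=Ro.from_euler("xyz",o["tcp_rot"],degrees=True)
    if yaw is not None:
        T=Ro.from_euler("xyz",[180,0,yaw],degrees=True); print("twist rad (do first)",(R.inv()*T).as_rotvec().round(4)); R=T
    print("q",o["q"].round(1),"pos",o["ee_pos"].round(4),"rot",o["tcp_rot"].round(2),"then travel mm",(R.inv().apply(np.array(p)-o["ee_pos"])*1000).round(1))
E
python3 -m crank '[{"gripper":85,"travel":[-43,-30,-3],"twist":[0,0,0]},{"gripper":85,"travel":[-43,-30,-3],"twist":[0,0,0]},{"gripper":85,"travel":[-43,-30,-3],"twist":[0,0,0]},{"gripper":85,"travel":[-43,-30,-3],"twist":[0,0,0]},{"gripper":85,"travel":[-43,-30,-3],"twist":[0,0,0]},{"gripper":85,"travel":[-43,-30,-3],"twist":[0,0,0]},{"gripper":85,"travel":[-43,-30,-3],"twist":[0,0,0]},{"gripper":85,"travel":[-43,-30,-3],"twist":[0,0,0]},{"gripper":85,"travel":[-43,-30,-3],"twist":[0,0,0]},{"gripper":85,"travel":[-43,-30,-3],"twist":[0,0,0]},{"gripper":85,"travel":[-43,-30,-3],"twist":[0,0,0]},{"gripper":85,"travel":[-43,-30,-3],"twist":[0,0,0]}]'
python3 -m crank '[{"gripper":85,"travel":[0,0,0],"twist":[0,0,0.18]},{"gripper":85,"travel":[0,0,0],"twist":[0,0,0.18]},{"gripper":85,"travel":[0,0,0],"twist":[0,0,0.18]},{"gripper":85,"travel":[0,0,0],"twist":[0,0,0.18]},{"gripper":85,"travel":[0,0,0],"twist":[0,0,0.18]},{"gripper":85,"travel":[0,0,0],"twist":[0,0,0.18]},{"gripper":85,"travel":[0,0,0],"twist":[0,0,0.18]},{"gripper":85,"travel":[0,0,0],"twist":[0,0,0]}]'
python3 - <<'E'
from h import *
c=bot.calibration("wrist");im=bot.camera("wrist");cv2.imwrite("pics/w1.png",im[:,:,::-1])
import pickle;pickle.dump(c,open("w1.pkl","wb"))
plan([.4793,-.2675,.12],6.6)
P=np.array([[.634,-.037,.018],[.594,-.059,.03],[.4793,-.2675,.03]]);print(proj("wrist",P,c))
E
```

```text
time: 1.6
ee_pos: [0.5475, -0.0582, 0.2671]
tcp_rot: [-180.0, -0.0, 153.9]
wrist_force: [0.7, 0.6, 0.9]
opening: 0.0852
grasp_force: 0.0
time: 2.6
ee_pos: [0.5469, -0.0565, 0.2669]
tcp_rot: [-180.0, 0.0, 81.8]
wrist_force: [0.4, -0.5, -0.8]
opening: 0.0849
grasp_force: 0.0
twist rad (do first) [-5.0000e-04  4.0000e-04  1.3145e+00]
q [-5.9  6.  15.2 99.2  0.  92.2] pos [ 0.5469 -0.0565  0.267 ] rot [-179.97    0.     81.92] then travel mm [-91.4 201.8 147. ]
[[388.45336218 140.28878161]
 [359.53352004 163.9186857 ]
 [296.76040905 312.96340183]]
```

View pics/w1.png

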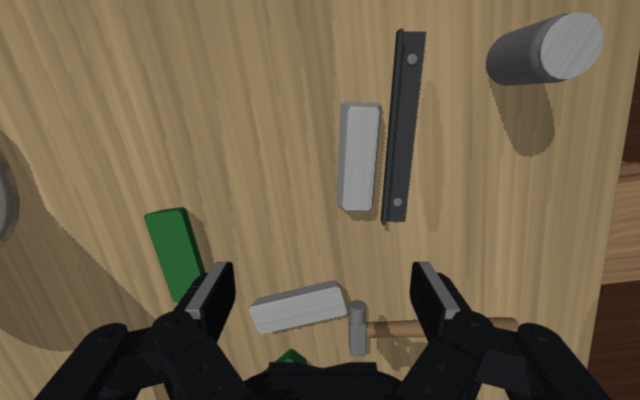

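The view shows the stop from (398,30) to (383,220), the base ingot at (358,157), and the wide-up ingot at (298,307) with the hammer head beside it at (357,325).

Run:
```python
import cv2,numpy as np
im=cv2.imread("pics/w1.png")
a=cv2.resize(im[25:230,320:440],None,fx=2.9,fy=2.9,interpolation=cv2.INTER_CUBIC)
b=cv2.resize(im[265:365,235:375],None,fx=2.9,fy=2.9,interpolation=cv2.INTER_CUBIC)
b=np.pad(b,((0,a.shape[0]-b.shape[0]),(0,0),(0,0)));cv2.imwrite("pics/c2.png",np.hstack([a,b]));print(a.shape)
```

```text
(594, 348, 3)
```

View pics/c2.png

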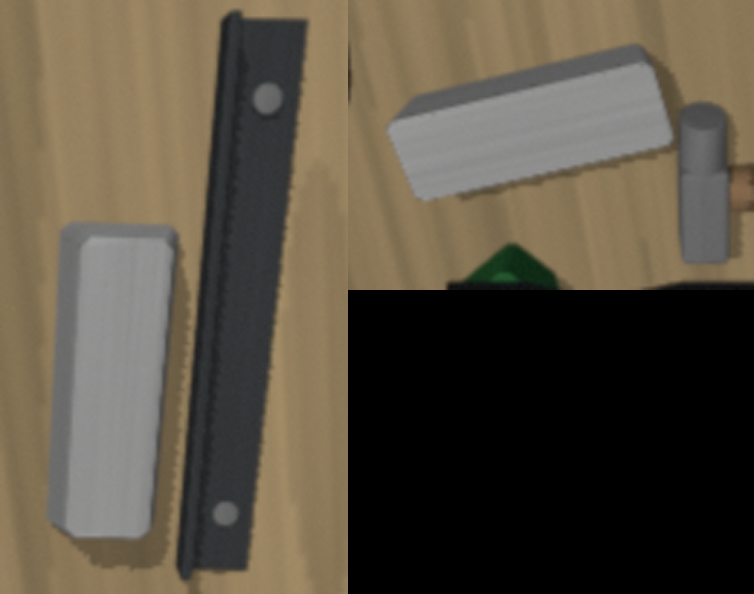

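Run:
```python
from h import *
import pickle
c=pickle.load(open("w1.pkl","rb"));A=np.array
print("cam",(-A(c["camera_from_world"])[:3,:3].T@A(c["camera_from_world"])[:3,3]).round(3))
off=[320,25];k=2.9
for z,uv in((0,[(222,15),(179,577)]),(.018,[(229,13),(183,578)]),(.018,[(242,12),(191,578)])):
    w=world("wrist",A(uv)/k+off,z,c);d=w[0]-w[1];print("stop z",z,w[:,:2].round(4).tolist(),np.linalg.norm(d).round(4),np.degrees(np.arctan2(d[1],d[0])).round(2))
rect("wrist",A([(80,238),(175,238),(151,537),(66,537)])/k+off,.03,c)
rect("wrist",A([(388,127),(648,60),(674,145),(422,200)])/k-[348/k,0]+[235,265],.03,c)
```

```text
cam [0.56  0.026 0.409]
stop z 0 [[0.6563, 0.0867], [0.6191, -0.1569]] 0.2465 81.31
stop z 0.018 [[0.6548, 0.0843], [0.6183, -0.1497]] 0.2368 81.14
stop z 0.018 [[0.6598, 0.084], [0.6221, -0.1502]] 0.2372 80.84
ctr [ 0.5955 -0.056 ] long-axis deg 80.5 edges [ 38.4 128.8  38.3 128.8]
ctr [ 0.4821 -0.2648] long-axis deg 7.6 edges [136.6  52.3 135.1  47.8]
```

Both views agree to about 3 mm. I'm moving above ingot_wide_up.

```bash
python3 -m crank '[{"gripper":85,"travel":[0,0,0],"twist":[0,0,0.187]},{"gripper":85,"travel":[0,0,0],"twist":[0,0,0.187]},{"gripper":85,"travel":[0,0,0],"twist":[0,0,0.187]},{"gripper":85,"travel":[0,0,0],"twist":[0,0,0.187]},{"gripper":85,"travel":[0,0,0],"twist":[0,0,0.187]},{"gripper":85,"travel":[0,0,0],"twist":[0,0,0.187]},{"gripper":85,"travel":[0,0,0],"twist":[0,0,0.187]},{"gripper":85,"travel":[-23,50,30],"twist":[0,0,0]},{"gripper":85,"travel":[-23,50,30],"twist":[0,0,0]},{"gripper":85,"travel":[-23,50,30],"twist":[0,0,0]},{"gripper":85,"travel":[-22,50,30],"twist":[0,0,0]},{"gripper":85,"travel":[0,0,0],"twist":[0,0,0]}]'
python3 - <<'E'
from h import *
plan([.481,-.266,.004],7)
c=bot.calibration("wrist");im=bot.camera("wrist");cv2.imwrite("pics/w2.png",im[:,:,::-1])
import pickle;pickle.dump(c,open("w2.pkl","wb"))
E
```

```text
time: 4.15
ee_pos: [0.4776, -0.2676, 0.1446]
tcp_rot: [-179.9, 0.2, 6.7]
wrist_force: [-0.2, 1.3, 0.5]
opening: 0.085
grasp_force: 0.0
twist rad (do first) [-0.0022  0.0038 -0.0057]
q [-29.3   4.   -0.5  85.7  -0.  144.1] pos [ 0.4776 -0.2676  0.1446] rot [-179.87    0.22    6.67] then travel mm [  3.6  -1.2 140.6]
```

View pics/w2.png

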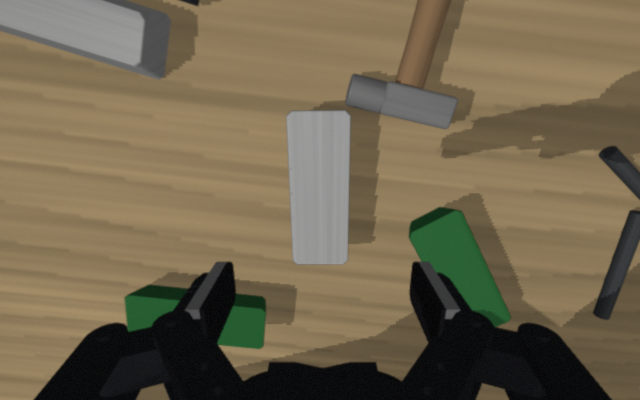

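The wide-up ingot is at (319,187), with the hammer head near its far end and a green bar to the right at about (412,240) to (475,325). I'll check finger clearance in the tool frame.

Run:
```python
from h import *
import pickle
c=pickle.load(open("w2.pkl","rb"));A=np.array
m,a=rect("wrist",A([(288,112),(350,112),(347.5,264),(293,264)]),.03,c)
o=bot.get_obs();R=Ro.from_euler("xyz",[180,0,a],degrees=True)
for z,uv in((.0,(412,262)),(.03,(411,237)),(.03,(475,325)),(.03,(349,105)),(.03,(150,288)),(.03,(265,298))):
    print(uv,(R.inv().apply(world("wrist",[uv],z,c)[0]-[*m,0])*1000).round(0)[:2])
plan([*m,.004],a if a<90 else a-180)
```

```text
ctr [ 0.4801 -0.2648] long-axis deg 7.0 edges [ 49.4 137.5  51.3 137.6]
(412, 262) [-84.  96.]
(411, 237) [-41.  83.]
(475, 325) [-140.  156.]
(349, 105) [74. 24.]
(150, 288) [ -95. -165.]
(265, 298) [-106.  -54.]
twist rad (do first) [-0.0015  0.0019 -0.0055]
q [-29.1   3.9  -0.4  85.8   0.  144.2] pos [ 0.4788 -0.2663  0.1463] rot [-1.7991e+02  1.1000e-01  6.7100e+00] then travel mm [  1.6  -1.4 142.3]
```

```bash
python3 -m crank '[{"gripper":85,"travel":[1.5,-1.5,40],"twist":[0,0,-0.005]},{"gripper":85,"travel":[0,0,40],"twist":[0,0,0]},{"gripper":85,"travel":[0,0,40],"twist":[0,0,0]},{"gripper":85,"travel":[0,0,21],"twist":[0,0,0]},{"gripper":85,"travel":[0,0,0],"twist":[0,0,0]},{"gripper":40,"travel":[0,0,0],"twist":[0,0,0]},{"gripper":40,"travel":[0,0,0],"twist":[0,0,0]},{"gripper":40,"travel":[0,0,0],"twist":[0,0,0]},{"gripper":40,"travel":[0,0,0],"twist":[0,0,0]},{"gripper":40,"travel":[0,0,0],"twist":[0,0,0]},{"gripper":40,"travel":[0,0,0],"twist":[0,0,0]}]' 60
```

```text
time: 5.58
ee_pos: [0.4824, -0.2641, 0.0087]
tcp_rot: [179.9, -0.1, 7.0]
wrist_force: [-0.7, 1.5, 7.5]
opening: 0.0497
grasp_force: 61.3
```

```bash
python3 -m crank '[{"gripper":40,"travel":[0,0,0],"twist":[0,0,0]},{"gripper":40,"travel":[0,0,-15],"twist":[0,0,0]},{"gripper":40,"travel":[0,0,-30],"twist":[0,0,0]},{"gripper":40,"travel":[0,0,-40],"twist":[0,0,0]},{"gripper":40,"travel":[0,0,-40],"twist":[0,0,0]},{"gripper":40,"travel":[0,0,0],"twist":[0,0,0]}]'
```

```text
time: 6.32
ee_pos: [0.4827, -0.2644, 0.1356]
tcp_rot: [179.8, -0.3, 7.0]
wrist_force: [0.7, 0.4, -4.8]
opening: 0.0496
grasp_force: 63.3
```

```bash
python3 -m crank '[{"gripper":40,"travel":[12,-55,0],"twist":[0,0,0]},{"gripper":40,"travel":[12,-55,0],"twist":[0,0,0]},{"gripper":40,"travel":[12,-55,0],"twist":[0,0,0]},{"gripper":40,"travel":[12,-55,0],"twist":[0,0,0]},{"gripper":40,"travel":[0,0,0],"twist":[0,0,-0.184]},{"gripper":40,"travel":[0,0,0],"twist":[0,0,-0.184]},{"gripper":40,"travel":[0,0,0],"twist":[0,0,-0.184]},{"gripper":40,"travel":[0,0,0],"twist":[0,0,-0.184]},{"gripper":40,"travel":[0,0,0],"twist":[0,0,-0.184]},{"gripper":40,"travel":[0,0,0],"twist":[0,0,-0.184]},{"gripper":40,"travel":[0,0,0],"twist":[0,0,-0.184]},{"gripper":40,"travel":[0,0,0],"twist":[0,0,0]}]'; python3 -c "
from h import *
plan([.504,-.0395,.009],81)"
```

```text
time: 7.82
ee_pos: [0.5017, -0.0394, 0.1303]
tcp_rot: [-179.9, 0.0, 80.7]
wrist_force: [-0.6, 0.1, -4.1]
opening: 0.0495
grasp_force: 64.2
twist rad (do first) [-0.0019  0.0002 -0.0052]
q [-4.5 -2.1 -8.3 83.9  0.  94.8] pos [ 0.5017 -0.0394  0.1303] rot [-1.7989e+02  1.0000e-02  8.0700e+01] then travel mm [  0.3   2.3 121.3]
```

```bash
python3 -m crank '[{"gripper":40,"travel":[0,2,40],"twist":[0,0,-0.005]},{"gripper":40,"travel":[0,0,40],"twist":[0,0,0]},{"gripper":40,"travel":[0,0,28],"twist":[0,0,0]},{"gripper":40,"travel":[0,0,5],"twist":[0,0,0]},{"gripper":40,"travel":[0,0,3],"twist":[0,0,0]},{"gripper":40,"travel":[0,0,2],"twist":[0,0,0]},{"gripper":40,"travel":[0,0,0],"twist":[0,0,0]},{"gripper":40,"travel":[0,0,0],"twist":[0,0,0]}]'
```

```text
time: 8.82
ee_pos: [0.5046, -0.0398, 0.0141]
tcp_rot: [179.9, -0.0, 81.0]
wrist_force: [0.0, -0.5, -3.9]
opening: 0.0494
grasp_force: 64.3
```

```bash
python3 -m crank '[{"gripper":40,"travel":[0,0,2],"twist":[0,0,0]},{"gripper":40,"travel":[0,0,2],"twist":[0,0,0]},{"gripper":40,"travel":[0,0,1],"twist":[0,0,0]},{"gripper":40,"travel":[0,0,0],"twist":[0,0,0]},{"gripper":40,"travel":[0,0,0],"twist":[0,0,0]}]'
```

```text
time: 9.45
ee_pos: [0.5041, -0.0398, 0.0088]
tcp_rot: [-180.0, 0.0, 81.1]
wrist_force: [-3.8, -0.3, 0.9]
opening: 0.0495
grasp_force: 64.8
```

```bash
python3 -m crank '[{"gripper":80,"travel":[0,0,0],"twist":[0,0,0]},{"gripper":80,"travel":[0,0,0],"twist":[0,0,0]},{"gripper":80,"travel":[0,0,0],"twist":[0,0,0]},{"gripper":80,"travel":[0,0,0],"twist":[0,0,0]},{"gripper":80,"travel":[0,0,-30],"twist":[0,0,0]},{"gripper":80,"travel":[0,0,-60],"twist":[0,0,0]},{"gripper":60,"travel":[0,-20,-60],"twist":[0,0,0]},{"gripper":60,"travel":[0,-40,0],"twist":[0,0,0]},{"gripper":60,"travel":[0,0,0],"twist":[0,0,-0.175]},{"gripper":60,"travel":[0,0,0],"twist":[0,0,-0.175]},{"gripper":60,"travel":[0,0,0],"twist":[0,0,-0.175]},{"gripper":60,"travel":[0,0,0],"twist":[0,0,-0.175]}]'
python3 -m crank '[{"gripper":60,"travel":[0,0,0],"twist":[0,0,-0.175]},{"gripper":60,"travel":[0,0,0],"twist":[0,0,-0.175]},{"gripper":60,"travel":[0,0,0],"twist":[0,0,-0.175]},{"gripper":60,"travel":[0,0,0],"twist":[0,0,-0.175]},{"gripper":60,"travel":[0,0,0],"twist":[0,0,-0.175]},{"gripper":60,"travel":[0,0,0],"twist":[0,0,0]}]'
python3 - <<'E'
from h import *
n=np.array([.988,-.155]);t=np.array([.155,.988]);S=np.array([.6365,-.034])
plan([*(S-.19*n-.028*t),.01],171.1)
im=bot.camera("top");cv2.imwrite("pics/t2.png",cv2.resize(im[130:290,150:400],None,fx=3.2,fy=3.2,interpolation=cv2.INTER_CUBIC)[:,:,::-1])
E
```

```text
time: 10.95
ee_pos: [0.4452, -0.0305, 0.1579]
tcp_rot: [180.0, 0.0, 121.5]
wrist_force: [-0.1, 0.3, -0.1]
opening: 0.06
grasp_force: 0.0
time: 11.7
ee_pos: [0.4452, -0.0305, 0.1579]
tcp_rot: [180.0, 0.0, 171.2]
wrist_force: [-0.8, 0.7, -0.4]
opening: 0.0601
grasp_force: 0.0
twist rad (do first) [0.     0.0001 0.0023]
q [ -3.9 -10.1 -12.6  87.5   0.    4.8] pos [ 0.4452 -0.0305  0.1579] rot [180.     0.   171.23] then travel mm [  0.5  -1.8 147.9]
```

View pics/t2.png

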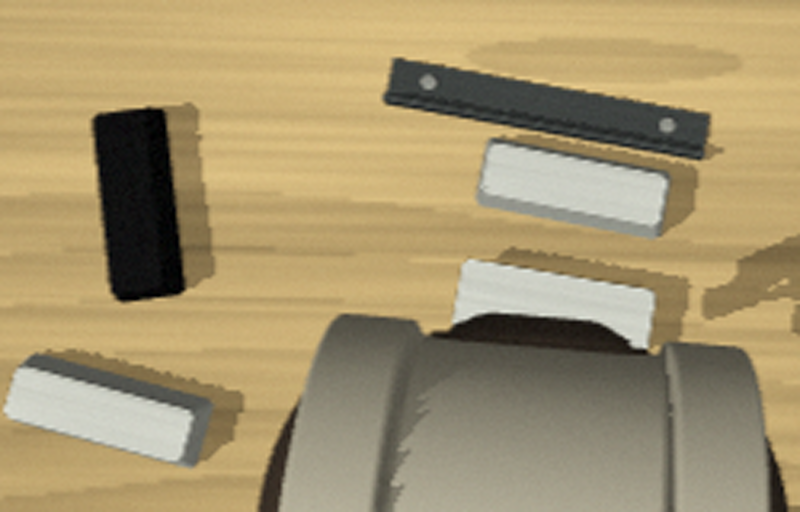

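The wide-up ingot is standing flat, parallel to the base and level with it in crop (462-655, 262-292). I'm lowering behind it to push.

```bash
python3 -m crank '[{"gripper":60,"travel":[0,-2,45],"twist":[0,0,0]},{"gripper":60,"travel":[0,0,45],"twist":[0,0,0]},{"gripper":60,"travel":[0,0,40],"twist":[0,0,0]},{"gripper":60,"travel":[0,0,18],"twist":[0,0,0]},{"gripper":60,"travel":[0,0,0],"twist":[0,0,0]},{"gripper":60,"travel":[-10,0,0],"twist":[0,0,0]},{"gripper":60,"travel":[-5,0,0],"twist":[0,0,0]},{"gripper":60,"travel":[-5,0,0],"twist":[0,0,0]},{"gripper":60,"travel":[-5,0,0],"twist":[0,0,0]},{"gripper":60,"travel":[-5,0,0],"twist":[0,0,0]},{"gripper":60,"travel":[0,0,0],"twist":[0,0,0]}]'
```

```text
time: 13.12
ee_pos: [0.4747, -0.0371, 0.0098]
tcp_rot: [180.0, -0.0, 171.3]
wrist_force: [-0.7, 0.5, 0.1]
opening: 0.0601
grasp_force: 0.3
```

```bash
python3 -m crank '[{"gripper":60,"travel":[-4,0,0],"twist":[0,0,0]},{"gripper":60,"travel":[-4,0,0],"twist":[0,0,0]},{"gripper":60,"travel":[-4,0,0],"twist":[0,0,0]},{"gripper":60,"travel":[-4,0,0],"twist":[0,0,0]},{"gripper":60,"travel":[-4,0,0],"twist":[0,0,0]}]'
```

```text
time: 13.75
ee_pos: [0.4946, -0.0401, 0.0098]
tcp_rot: [-180.0, -0.0, 171.3]
wrist_force: [-4.0, 1.0, 1.7]
opening: 0.0604
grasp_force: 1.8
```

```bash
python3 -m crank '[{"gripper":60,"travel":[-3,0,0],"twist":[0,0,0]},{"gripper":60,"travel":[-3,0,0],"twist":[0,0,0]},{"gripper":60,"travel":[-3,0,0],"twist":[0,0,0]},{"gripper":60,"travel":[-3,0,0],"twist":[0,0,0]},{"gripper":60,"travel":[-3,0,0],"twist":[0,0,0]},{"gripper":60,"travel":[-2,0,0],"twist":[0,0,0]}]'
```

```text
time: 14.5
ee_pos: [0.5113, -0.0426, 0.0098]
tcp_rot: [180.0, 0.0, 171.3]
wrist_force: [-2.7, 1.0, 0.6]
opening: 0.06
grasp_force: 1.7
```

```bash
python3 -m crank '[{"gripper":60,"travel":[-2,0,0],"twist":[0,0,0]},{"gripper":60,"travel":[-2,0,0],"twist":[0,0,0]},{"gripper":60,"travel":[-2,0,0],"twist":[0,0,0]}]'
```

```text
time: 14.88
ee_pos: [0.5164, -0.0435, 0.0097]
tcp_rot: [-180.0, -0.1, 171.3]
wrist_force: [-7.0, 1.0, 2.6]
opening: 0.0602
grasp_force: 3.6
```

```bash
python3 -m crank '[{"gripper":60,"travel":[-1.5,0,0],"twist":[0,0,0]},{"gripper":60,"travel":[-1.5,0,0],"twist":[0,0,0]}]'
```

```text
time: 15.12
ee_pos: [0.5194, -0.0439, 0.0097]
tcp_rot: [-180.0, -0.1, 171.3]
wrist_force: [-7.8, 2.6, 3.2]
opening: 0.06
grasp_force: 3.6
```

```bash
python3 -m crank '[{"gripper":60,"travel":[-1,0,0],"twist":[0,0,0]},{"gripper":60,"travel":[-1,0,0],"twist":[0,0,0]},{"gripper":60,"travel":[-1,0,0],"twist":[0,0,0]}]'
```

```text
time: 15.5
ee_pos: [0.5223, -0.0443, 0.0097]
tcp_rot: [-180.0, -0.1, 171.3]
wrist_force: [-7.4, 0.7, 3.0]
opening: 0.0601
grasp_force: 3.6
```

```bash
python3 -m crank '[{"gripper":60,"travel":[-1,0,0],"twist":[0,0,0]},{"gripper":60,"travel":[-1,0,0],"twist":[0,0,0]}]'
```

```text
time: 15.75
ee_pos: [0.524, -0.0445, 0.0097]
tcp_rot: [180.0, -0.1, 171.3]
wrist_force: [-11.3, 1.7, 4.9]
opening: 0.06
grasp_force: 5.7
```

```bash
python3 -m crank '[{"gripper":60,"travel":[-1,0,0],"twist":[0,0,0]},{"gripper":60,"travel":[-1,0,0],"twist":[0,0,0]}]'
```

```text
time: 16.0
ee_pos: [0.5243, -0.0445, 0.0096]
tcp_rot: [180.0, -0.3, 171.3]
wrist_force: [-19.8, 4.0, 11.9]
opening: 0.0598
grasp_force: 10.3
```

```bash
python3 -m crank '[{"gripper":60,"travel":[1,0,0],"twist":[0,0,0]},{"gripper":60,"travel":[3,0,0],"twist":[0,0,0]},{"gripper":60,"travel":[15,0,0],"twist":[0,0,0]},{"gripper":60,"travel":[20,0,-40],"twist":[0,0,0]},{"gripper":60,"travel":[40,0,-60],"twist":[0,0,0]},{"gripper":60,"travel":[50,0,-60],"twist":[0,0,0]},{"gripper":60,"travel":[30,0,0],"twist":[0,0,0]},{"gripper":85,"travel":[0,0,0],"twist":[0,0,0]}]'
python3 - <<'E'
from h import *
im=bot.camera("wrist");c=bot.calibration("wrist");cv2.imwrite("pics/w3.png",im[:,:,::-1])
import pickle;pickle.dump(c,open("w3.pkl","wb"))
im=bot.camera("top");cv2.imwrite("pics/t3.png",im[:,:,::-1])
n=np.array([.988,-.155]);t=np.array([.155,.988]);S=np.array([.6365,-.034])
print(proj("wrist",[[*(S-.0485*n-.028*t),.03]],c))
a=im[:,:,::-1][130:250,240:400]; a=cv2.resize(a,None,fx=3.3,fy=3.3,interpolation=cv2.INTER_CUBIC)
b=cv2.resize(cv2.imread("pics/w3.png"),None,fx=.4,fy=.4);b=np.pad(b,((0,a.shape[0]-b.shape[0]),(0,0),(0,0)))
cv2.imwrite("pics/c3.png",np.hstack([a,b]))
E
```

```text
time: 17.0
ee_pos: [0.3839, -0.0231, 0.1508]
tcp_rot: [180.0, 0.2, 171.3]
wrist_force: [1.7, -0.2, 0.4]
opening: 0.0761
grasp_force: 0.0
[[321.21381156 369.47249748]]
```

View pics/c3.png

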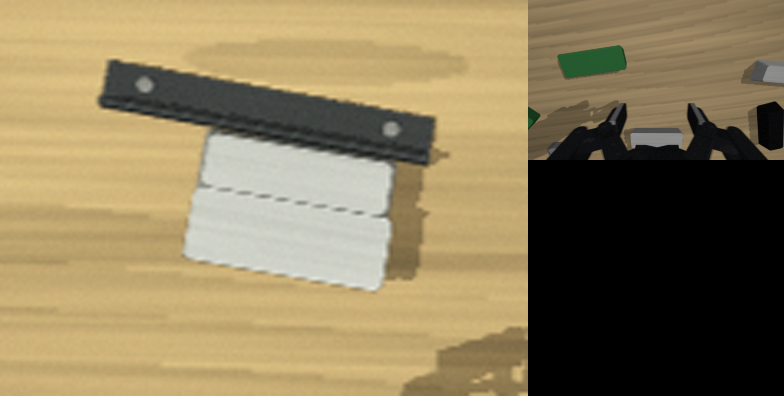

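The pair is closed up with a thin even seam from (191,187) to (391,217) and parallel to the stop. I'll check the sizes and find the layer middle.

Run:
```python
from h import *
A=np.array;k=3.3;off=[240,130]
n=A([.988,-.155]);t=A([.155,.988]);S=A([.6365,-.034])
for q in ([(194,187),(391,217),(380,291),(184,259)],[(210,132),(395,162),(387,215),(203,186)]):
    m,a=rect("top",A(q)/k+off,.03); print("stop frame n,t",((m-S)@n).round(4),((m-S)@t).round(4))
    print([((w[:2]-S)@n*1000).round(1) for w in world("top",A(q)/k+off,.03)])
w=world("top",A([(99,106),(428,163)])/k+off,0)[:,:2];print(w,((w-S)@n).round(4))
plan([.4258,.2728,.15],76.1)
```

```text
ctr [ 0.5598 -0.0536] long-axis deg 81.9 edges [138.4  52.  137.3  50.5]
stop frame n,t -0.0727 -0.0313
[np.float64(-48.4), np.float64(-45.8), np.float64(-97.7), np.float64(-98.9)]
ctr [ 0.6051 -0.061 ] long-axis deg 81.7 edges [130.6  37.5 129.4  38.2]
stop frame n,t -0.0268 -0.0316
[np.float64(-8.5), np.float64(-7.4), np.float64(-44.9), np.float64(-46.6)]
[[ 0.65567601  0.0829303 ]
 [ 0.61783975 -0.1551346 ]] [0.0008 0.0003]
twist rad (do first) [1.2000e-03 1.0000e-03 1.6617e+00]
q [ -3.5 -18.7 -20.3  88.3  -0.    5.2] pos [ 0.3851 -0.0233  0.1498] rot [1.8000e+02 8.0000e-02 1.7131e+02] then travel mm [ 2.972e+02 -3.160e+01 -2.000e-01]
```

Everything matches the nominal nest: origins at 26.8 and 72.7 mm, ends level within 0.5 mm. Next is ingot_wide_down.

```bash
python3 -m crank '[{"gripper":85,"travel":[0,0,0],"twist":[0,0,0.1846]},{"gripper":85,"travel":[0,0,0],"twist":[0,0,0.1846]},{"gripper":85,"travel":[0,0,0],"twist":[0,0,0.1846]},{"gripper":85,"travel":[0,0,0],"twist":[0,0,0.1846]},{"gripper":85,"travel":[0,0,0],"twist":[0,0,0.1846]},{"gripper":85,"travel":[0,0,0],"twist":[0,0,0.1846]},{"gripper":85,"travel":[0,0,0],"twist":[0,0,0.1846]},{"gripper":85,"travel":[0,0,0],"twist":[0,0,0.1846]},{"gripper":85,"travel":[0,0,0],"twist":[0,0,0.1846]}]' >/dev/null
python3 -m crank '[{"gripper":85,"travel":[50,-5,0],"twist":[0,0,0]},{"gripper":85,"travel":[50,-5,0],"twist":[0,0,0]},{"gripper":85,"travel":[50,-5,0],"twist":[0,0,0]},{"gripper":85,"travel":[50,-5,0],"twist":[0,0,0]},{"gripper":85,"travel":[50,-6,0],"twist":[0,0,0]},{"gripper":85,"travel":[47,-6,0],"twist":[0,0,0]},{"gripper":85,"travel":[0,0,0],"twist":[0,0,0]},{"gripper":85,"travel":[0,0,0],"twist":[0,0,0]}]'
python3 - <<'E'
from h import *
import pickle
plan([.4258,.2728,-.002],76.1)
im=bot.camera("wrist");c=bot.calibration("wrist");cv2.imwrite("pics/w4.png",im[:,:,::-1])
pickle.dump(c,open("w4.pkl","wb"))
E
```

```text
time: 19.23
ee_pos: [0.4252, 0.2726, 0.1488]
tcp_rot: [-179.9, 0.1, 76.1]
wrist_force: [-1.0, -0.1, -0.5]
opening: 0.0847
grasp_force: 0.0
twist rad (do first) [-0.0011  0.0016  0.0007]
q [ 32.7  -1.9  -6.1  85.9  -0.  136.5] pos [0.4252 0.2726 0.1488] rot [-1.7993e+02  9.0000e-02  7.6140e+01] then travel mm [  0.4   0.5 150.8]
```

View pics/w4.png

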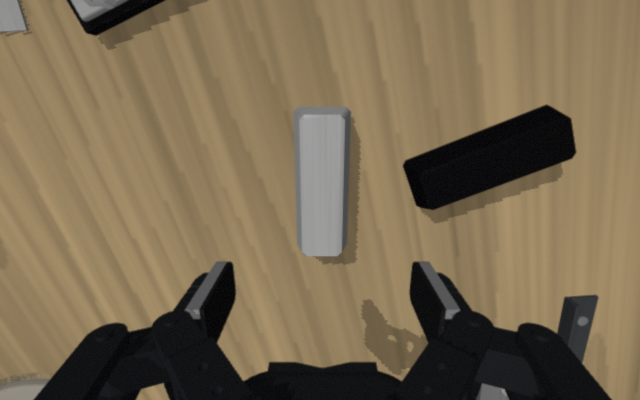

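The wide-down ingot is at (322,180) with sloping flanks visible. The black bar's near end is at (405,160)-(425,208).

Run:
```python
from h import *
import pickle
c=pickle.load(open("w4.pkl","rb"));A=np.array
m,a=rect("wrist",A([(301,115),(346,115),(342.5,255),(302,255)]),.03,c)
w=world("wrist",A([(294,108),(350,108)]),0,c);
R=Ro.from_euler("xyz",[180,0,a],degrees=True)
for z,uv in((.03,(405,160)),(.03,(424,208)),(0,(430,209))):
    print(uv,(R.inv().apply(world("wrist",[uv],z,c)[0]-[*m,0])*1000).round(0)[:2])
plan([*m,-.002],a)
```

```text
ctr [0.4276 0.2769] long-axis deg 75.7 edges [ 36.6 127.8  38.4 127.9]
(405, 160) [27. 70.]
(424, 208) [-16.  91.]
(430, 209) [-28. 108.]
twist rad (do first) [-0.0008  0.0011  0.0069]
q [ 32.6  -2.   -6.1  85.9  -0.  136.5] pos [0.4252 0.2722 0.1491] rot [-1.7996e+02  6.0000e-02  7.6090e+01] then travel mm [  5.1   1.2 151.1]
```

```bash
python3 -m crank '[{"gripper":63,"travel":[3.5,1,30],"twist":[0,0,0.004]},{"gripper":63,"travel":[0,0,40],"twist":[0,0,0]},{"gripper":63,"travel":[0,0,40],"twist":[0,0,0]},{"gripper":63,"travel":[0,0,25],"twist":[0,0,0]},{"gripper":63,"travel":[0,0,8],"twist":[0,0,0]},{"gripper":63,"travel":[0,0,0],"twist":[0,0,0]},{"gripper":63,"travel":[0,0,0],"twist":[0,0,0]}]'
```

```text
time: 20.15
ee_pos: [0.4277, 0.2761, 0.0083]
tcp_rot: [179.9, -0.1, 75.9]
wrist_force: [0.8, 0.3, 0.7]
opening: 0.0631
grasp_force: 0.0
```

```bash
python3 -m crank '[{"gripper":63,"travel":[0,0,2],"twist":[0,0,0]},{"gripper":63,"travel":[0,0,2],"twist":[0,0,0]},{"gripper":63,"travel":[0,0,0],"twist":[0,0,0]}]'
```

```text
time: 20.52
ee_pos: [0.4269, 0.2759, 0.0028]
tcp_rot: [-180.0, 0.0, 75.9]
wrist_force: [0.8, 0.6, -1.2]
opening: 0.0629
grasp_force: 0.0
```

```bash
python3 -m crank '[{"gripper":63,"travel":[0,0,2],"twist":[0,0,0]},{"gripper":63,"travel":[0,0,0],"twist":[0,0,0]}]'
```

```text
time: 20.78
ee_pos: [0.4268, 0.2758, 0.0006]
tcp_rot: [-180.0, 0.0, 75.9]
wrist_force: [-0.1, -0.6, -0.2]
opening: 0.063
grasp_force: 0.0
```

```bash
python3 -m crank '[{"gripper":63,"travel":[0,0,1.5],"twist":[0,0,0]},{"gripper":63,"travel":[0,0,0],"twist":[0,0,0]}]'
```

```text
time: 21.02
ee_pos: [0.4268, 0.2758, -0.0008]
tcp_rot: [-180.0, 0.0, 75.9]
wrist_force: [-0.0, -0.7, 0.4]
opening: 0.0634
grasp_force: 0.0
```

```bash
python3 -m crank '[{"gripper":63,"travel":[0,0,2],"twist":[0,0,0]},{"gripper":40,"travel":[0,0,0],"twist":[0,0,0]},{"gripper":40,"travel":[0,0,0],"twist":[0,0,0]},{"gripper":40,"travel":[0,0,0],"twist":[0,0,0]},{"gripper":40,"travel":[0,0,0],"twist":[0,0,0]}]' 50
```

```text
time: 21.65
ee_pos: [0.4268, 0.2759, -0.0023]
tcp_rot: [-180.0, -0.0, 75.9]
wrist_force: [-2.9, -0.8, 5.4]
opening: 0.0492
grasp_force: 52.1
```

```bash
python3 -m crank '[{"gripper":40,"travel":[0,0,-5],"twist":[0,0,0]},{"gripper":40,"travel":[0,0,-10],"twist":[0,0,0]},{"gripper":40,"travel":[0,0,-20],"twist":[0,0,0]},{"gripper":40,"travel":[0,0,-40],"twist":[0,0,0]},{"gripper":40,"travel":[0,0,-45],"twist":[0,0,0]},{"gripper":40,"travel":[0,0,0],"twist":[0,0,0]},{"gripper":40,"travel":[0,0,0],"twist":[0,0,0]}]'; python3 -c "
from h import *
plan([.583,-.0575,.06],171.1)"
```

```text
time: 22.52
ee_pos: [0.4267, 0.2756, 0.1165]
tcp_rot: [-180.0, 0.0, 75.9]
wrist_force: [-0.9, -1.4, -5.3]
opening: 0.0483
grasp_force: 53.3
twist rad (do first) [-1.0000e-03  1.0000e-04 -1.6619e+00]
q [ 32.9  -1.4  -9.2  82.3  -0.  137. ] pos [0.4267 0.2756 0.1165] rot [-1.7997e+02  4.0000e-02  7.5880e+01] then travel mm [-206.  -304.9   56.5]
```

```bash
python3 -m crank '[{"gripper":40,"travel":[0,0,-5],"twist":[0,0,-0.1]},{"gripper":40,"travel":[0,0,-5],"twist":[0,0,-0.174]},{"gripper":40,"travel":[0,0,0],"twist":[0,0,-0.174]},{"gripper":40,"travel":[0,0,0],"twist":[0,0,-0.174]},{"gripper":40,"travel":[0,0,0],"twist":[0,0,-0.174]},{"gripper":40,"travel":[0,0,0],"twist":[0,0,-0.174]},{"gripper":40,"travel":[0,0,0],"twist":[0,0,-0.174]},{"gripper":40,"travel":[0,0,0],"twist":[0,0,-0.174]},{"gripper":40,"travel":[0,0,0],"twist":[0,0,-0.174]},{"gripper":40,"travel":[0,0,0],"twist":[0,0,-0.174]},{"gripper":40,"travel":[0,0,0],"twist":[0,0,0]}]'
python3 -m crank '[{"gripper":40,"travel":[-24,-35,0],"twist":[0,0,0]},{"gripper":40,"travel":[-34,-50,0],"twist":[0,0,0]},{"gripper":40,"travel":[-34,-50,0],"twist":[0,0,0]},{"gripper":40,"travel":[-34,-50,0],"twist":[0,0,0]},{"gripper":40,"travel":[-34,-50,0],"twist":[0,0,0]},{"gripper":40,"travel":[-24,-35,0],"twist":[0,0,0]},{"gripper":40,"travel":[-20,-28,0],"twist":[0,0,0]},{"gripper":40,"travel":[0,0,0],"twist":[0,0,0]},{"gripper":40,"travel":[0,0,0],"twist":[0,0,0]}]'
python3 - <<'E'
from h import *
import pickle
plan([.585,-.054,.03],171.3)
im=bot.camera("wrist");c=bot.calibration("wrist");cv2.imwrite("pics/w5.png",im[:,:,::-1])
pickle.dump(c,open("w5.pkl","wb"))
E
```

```text
time: 23.9
ee_pos: [0.4262, 0.2754, 0.1256]
tcp_rot: [-179.9, -0.1, 171.3]
wrist_force: [0.7, -0.5, -4.9]
opening: 0.0491
grasp_force: 53.3
time: 25.02
ee_pos: [0.5831, -0.0492, 0.1264]
tcp_rot: [180.0, -0.1, 171.2]
wrist_force: [-0.7, 0.1, -4.7]
opening: 0.0488
grasp_force: 53.6
twist rad (do first) [ 0.0001 -0.0018 -0.002 ]
q [-4.8  9.1  3.  84.   0.   4. ] pos [ 0.5831 -0.0492  0.1264] rot [ 1.7999e+02 -1.1000e-01  1.7118e+02] then travel mm [-2.6 -4.5 96.4]
```

View pics/w5.png

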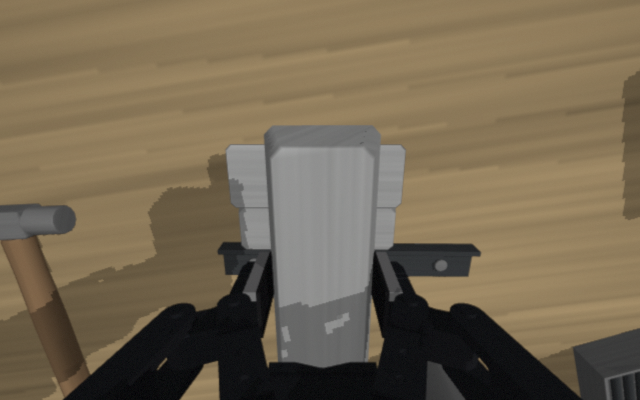

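The ingot is held level and crosswise, with the pair at (228-403, 147-248) below it. I'll check the centring.

Run:
```python
from h import *
import pickle
c=pickle.load(open("w5.pkl","rb"));A=np.array
w=world("wrist",A([(228,147),(404,147),(403,206),(228,206)]),.03,c)[:,:2]; n=A([.988,-.155])
print("wide-up top",w.round(4).tolist(),w.mean(0).round(4)); print("pair mid",(w.mean(0)+.0235*n).round(4))
b=world("wrist",A([(241,246),(393,246)]),.03,c)[:,:2];print("base top far edge",b.round(4).tolist())
o=bot.get_obs();R=Ro.from_euler("xyz",o["tcp_rot"],degrees=True)
for z,uv in((.1565,(274,148)),(.1565,(374,148)),(.1265,(265,130)),(.1265,(380,130))):
    print("held, tool xy mm",uv,(R.inv().apply(world("wrist",[uv],z,c)[0]-o["ee_pos"])*1000).round(1))
```

```text
wide-up top [[0.5271, -0.113], [0.5476, 0.0208], [0.5956, 0.0167], [0.574, -0.1249]] [ 0.5611 -0.0501]
pair mid [ 0.5843 -0.0538]
base top far edge [[0.611, -0.1229], [0.6307, 0.0058]]
held, tool xy mm (274, 148) [ 64.5 -17.  -29.7]
held, tool xy mm (374, 148) [ 64.5  19.2 -29.7]
held, tool xy mm (265, 130) [ 67.9 -25.3   0.3]
held, tool xy mm (380, 130) [67.9 26.4  0.3]
```

```bash
python3 -m crank '[{"gripper":40,"travel":[-1,-5,20],"twist":[0,0,0]},{"gripper":40,"travel":[0,0,30],"twist":[0,0,0]},{"gripper":40,"travel":[0,0,25],"twist":[0,0,0]},{"gripper":40,"travel":[0,0,12],"twist":[0,0,0]},{"gripper":40,"travel":[0,0,0],"twist":[0,0,0]},{"gripper":40,"travel":[0,0,0],"twist":[0,0,0]}]'
```

```text
time: 25.82
ee_pos: [0.5846, -0.0544, 0.0416]
tcp_rot: [180.0, 0.1, 171.3]
wrist_force: [0.2, 0.5, -4.3]
opening: 0.0484
grasp_force: 53.6
```

```bash
python3 -m crank '[{"gripper":40,"travel":[0,0,2],"twist":[0,0,0]},{"gripper":40,"travel":[0,0,1.5],"twist":[0,0,0]},{"gripper":40,"travel":[0,0,0],"twist":[0,0,0]},{"gripper":40,"travel":[0,0,0],"twist":[0,0,0]}]'
```

```text
time: 26.32
ee_pos: [0.584, -0.0546, 0.0369]
tcp_rot: [180.0, 0.0, 171.3]
wrist_force: [-0.8, 0.1, -4.5]
opening: 0.049
grasp_force: 53.6
```

Lowering in small steps until contact.

```bash
python3 -m crank '[{"gripper":40,"travel":[0.5,0,2],"twist":[0,0,0]},{"gripper":40,"travel":[0,0,2],"twist":[0,0,0]},{"gripper":40,"travel":[0,0,1],"twist":[0,0,0]},{"gripper":40,"travel":[0,0,0],"twist":[0,0,0]},{"gripper":40,"travel":[0,0,0],"twist":[0,0,0]}]'
```

```text
time: 26.95
ee_pos: [0.5835, -0.0545, 0.0319]
tcp_rot: [-180.0, 0.0, 171.3]
wrist_force: [-0.2, -0.4, -4.2]
opening: 0.049
grasp_force: 53.6
```

```bash
python3 -m crank '[{"gripper":40,"travel":[0,0,1],"twist":[0,0,0]},{"gripper":40,"travel":[0,0,1],"twist":[0,0,0]},{"gripper":40,"travel":[0,0,0],"twist":[0,0,0]}]'
```

```text
time: 27.32
ee_pos: [0.5834, -0.0545, 0.0297]
tcp_rot: [-180.0, -0.0, 171.3]
wrist_force: [1.3, -0.1, -4.3]
opening: 0.0492
grasp_force: 53.6
```

```bash
python3 -m crank '[{"gripper":40,"travel":[0,0,1],"twist":[0,0,0]},{"gripper":40,"travel":[0,0,0.5],"twist":[0,0,0]},{"gripper":40,"travel":[0,0,0],"twist":[0,0,0]}]'
```

```text
time: 27.7
ee_pos: [0.5834, -0.0545, 0.0283]
tcp_rot: [-180.0, -0.0, 171.3]
wrist_force: [0.1, 0.0, -5.1]
opening: 0.0486
grasp_force: 53.6
```

```bash
python3 -m crank '[{"gripper":40,"travel":[0,0,0.7],"twist":[0,0,0]},{"gripper":40,"travel":[0,0,0],"twist":[0,0,0]},{"gripper":40,"travel":[0,0,0],"twist":[0,0,0]}]'
```

```text
time: 28.08
ee_pos: [0.5835, -0.0545, 0.0278]
tcp_rot: [-180.0, 0.0, 171.3]
wrist_force: [1.1, 0.6, -3.6]
opening: 0.0489
grasp_force: 53.7
```

```bash
python3 -m crank '[{"gripper":40,"travel":[0,0,0.6],"twist":[0,0,0]},{"gripper":40,"travel":[0,0,0],"twist":[0,0,0]},{"gripper":40,"travel":[0,0,0],"twist":[0,0,0]}]'
```

```text
time: 28.45
ee_pos: [0.5836, -0.0545, 0.0277]
tcp_rot: [180.0, 0.0, 171.3]
wrist_force: [-4.4, -0.9, 5.6]
opening: 0.0488
grasp_force: 54.9
```

Contact. I'll release and rise.

```bash
python3 -m crank '[{"gripper":40,"travel":[0,0,-0.5],"twist":[0,0,0]},{"gripper":54,"travel":[0,0,0],"twist":[0,0,0]},{"gripper":60,"travel":[0,0,0],"twist":[0,0,0]},{"gripper":72,"travel":[0,0,0],"twist":[0,0,0]},{"gripper":72,"travel":[0,0,0],"twist":[0,0,0]},{"gripper":72,"travel":[0,0,-10],"twist":[0,0,0]},{"gripper":72,"travel":[0,0,-30],"twist":[0,0,0]},{"gripper":72,"travel":[0,0,-50],"twist":[0,0,0]},{"gripper":72,"travel":[30,0,-60],"twist":[0,0,0]},{"gripper":72,"travel":[50,0,0],"twist":[0,0,0]},{"gripper":72,"travel":[50,0,0],"twist":[0,0,0]},{"gripper":72,"travel":[50,0,0],"twist":[0,0,0]}]'
python3 -m crank '[{"gripper":72,"travel":[40,0,0],"twist":[0,0,0]},{"gripper":72,"travel":[0,0,0],"twist":[0,0,0]},{"gripper":72,"travel":[0,0,0],"twist":[0,0,0]}]'
python3 - <<'E'
from h import *
im=bot.camera("top")[:,:,::-1]
a=cv2.resize(im[130:250,240:400],None,fx=3.3,fy=3.3,interpolation=cv2.INTER_CUBIC)
s=bot.camera("scene")[:,:,::-1]
b=cv2.resize(s[160:280,250:340],None,fx=3,fy=3.3,interpolation=cv2.INTER_CUBIC)
cv2.imwrite("pics/c4.png",np.hstack([a,b]))
E
```

```text
time: 29.95
ee_pos: [0.4061, -0.0275, 0.1743]
tcp_rot: [180.0, 0.1, 171.3]
wrist_force: [-0.4, -1.0, 0.4]
opening: 0.0718
grasp_force: 0.0
time: 30.32
ee_pos: [0.3686, -0.0217, 0.1742]
tcp_rot: [180.0, 0.1, 171.3]
wrist_force: [-0.3, -0.1, 0.7]
opening: 0.0717
grasp_force: 0.0
```

View pics/c4.png

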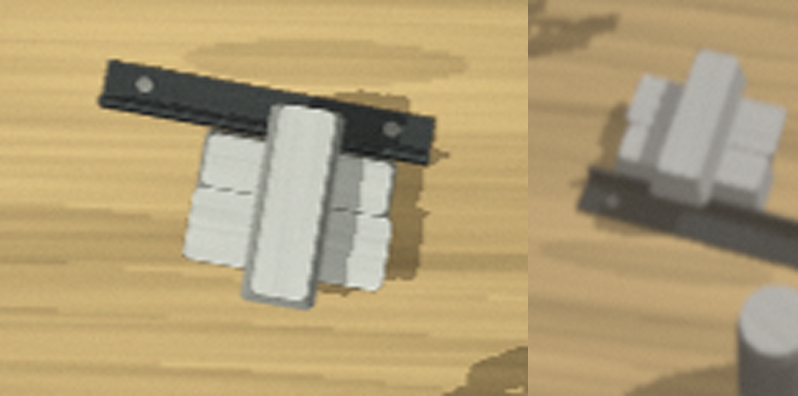

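The third ingot lies crosswise, narrow top at (273,106)-(310,300), with the pair still closed. I'll check the numbers.

Run:
```python
from h import *
A=np.array
m,a=rect("top",A([(273,106),(336,110),(310,300),(251,295)])/3.3+[240,130],.06)
d=m-A([.5825,-.0573]);print("offset n,t mm",(d@A([.988,-.155])*1e3).round(1),(d@A([.155,.988])*1e3).round(1),"rel stop",a-81.3+90)
```

```text
ctr [ 0.5822 -0.0562] long-axis deg 173.5 edges [ 42.6 129.1  39.5 128.1]
offset n,t mm -0.4 1.0 rel stop 182.24105102732034
```

```bash
python3 -c "
from workcell import bot
print(bot.job_done())"
```

```text
the job is handed in; nothing more can be done
None
```

I handed the job in at about 30 s: the pair is nested tight against the stop, and the third ingot was set down crosswise, about 1 mm off the middle and square to within about 2° by the top camera; nothing touched the hammer or can.

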